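# Roll the floured rolling pin over the ridge into its marked rest

### The arm

A 6-joint arm with a two-finger parallel gripper is mounted at the origin on a cart in front of the work surface, level with it; the furniture and walls round the work are solid. World frame = base frame: x ahead of the robot, y to its left, z up, the work surface at z = 0. Lengths are in m, angles in rad, forces in N, time in s.
With the tool pointing down it reaches from about 0.3 to 0.775 m from the base axis. Payload 14.6 kg.
Tool frame: the origin (TCP) lies on the centre line of the jaws, within the pads' length; the fingertips stand 19 mm ahead of it and the grasp point (between the pads) is the TCP; y points along the fingers, x is the direction in which the jaws open and shut, and the axes are right-handed (so a half turn about y gives the same grasp; the last joint's range is limited). The gripper opens to 94 mm and grips with 3 to 60 N. Pads are 16 mm wide; open, the fingers measure 119 mm over their backs; the gripper's body (75 mm by 177 mm) begins 78 mm behind the grasp point.
Start: joints at [-1.371, 0.3, 1.521, -0, 1.321, -0.067], TCP at [0.145, -0.531, 0.224] pointing down, gripper open.
Joint ranges: [-3.03, 3.03], [-0.79, 2.21], [0.23, 2.52], [-1.04, 4.18], [0, 3.07], [-2.55, 2.55]. Speed limits (rad/s): [2.22, 2.22, 2.57, 3.14, 3.14, 3.14].

### API

Orientations are given as [roll, pitch, yaw] about the fixed x, y, z axes, in that order (R = Rz(yaw) Ry(pitch) Rx(roll)).
In Python, from station import get_obs, cams, workorder gives the robot as it stands.
- The arm moves only by the shell command python3 -m handwheel 'ROWS' [FORCE]. ROWS is JSON, a list of rows, each an object of numbers: "fingers": the opening, from -1 (shut) to 1 (fully open); "x", "y", "z": the shift along the tool's x, y, z in m; "spin": the turn about the tool's y in degrees. In form: [{"fingers": .., "x": .., "y": .., "z": .., "spin": ..}, ...]. A call has exactly 10 rows; each row is the pose to reach, as a shift and turn from the pose commanded when the call began, along the tool's axes at that moment; what a row does not reach only later rows make up. A row lasts 1/10 s, in which the tool goes at most 50 mm and 8.59 degrees, less where a joint would pass 70% of its speed; a pose out of reach is approached as far as the arm can. A call with a gripper value outside its range is refused whole. The fingers move at their own pace and stop on an object; FORCE is the grip in N (left out, the last holds). Time passes only in rows, so rows that repeat a pose let the fingers close, or fill a call up. It gives the time, the measured TCP pose, the force and the opening at its end, in the units of the state.
- get_obs(): the state, without advancing time (a new reading comes with each control period).
- cams.camera(name): name is "side" or "top" or "wrist"; returns (picture, depth): 400x640x3 uint8, red, green, blue; 400x640 float32, m along the optical axis (not along the pixel's ray), 0 where there is no reading.
- cams.get_calibration(name): a dict with "fx", "fy", "cx", "cy" (pixels), "dist" ([k1, k2, p1, p2, k3] as OpenCV has them; the pictures are not rectified), "view" (4x4, takes a point from world to camera coordinates). Camera axes: x right, y down, z forward; pixel columns grow to the right and rows downward; lengths in m; the calibration is good to about 2 mm. A picture is of the moment at which its call begins: read the wrist's pose just before it. get_calibration takes no time and is no camera call; for the wrist camera it gives the pose at the moment of the call.
- workorder.hand_in(): hands the job in, once; it reports no verdict.
The state is a dict: "time_s": time; "qpos": joint angles; "joint_vel": joint speeds; "tau": joint torques, N m; "ee_pos": TCP position; "eef_rot": TCP orientation; "force": force on the tool from outside, world axes, zero at the start; "moment": the same for the moment, N m; "grip_width": finger opening in m.
Only numpy, scipy, OpenCV 4.12 (cv2) and the standard library are available. Lean on these libraries where they do the work, as an engineer would, in place of code of your own. Each camera call takes 0.05 s, during which the arm holds its last target. There are 200 camera calls.

### The job

The rolling pin has just been floured, so do not grip it: pressing lightly down on the top of its barrel with the fingertips, roll it along the marble pastry board to the end with the red dot, in as many short strokes as you need, and keep your touch on it as it rides over the low ridge there, until it lies settled in the rest between the low ridge and the higher stop. Keep a light hand all the way (never more than about 30 N on the pin), do not push it from behind or lift it off the board, and leave the two spice jars, the flat tin and the tea light where they stand.

Things in the scene. Friction and masses are not known exactly. Their poses are not given: they have to be found in the camera images.
- board: Marble pastry board, fixed, 250 mm along its x, 210 mm along its y; origin at the centre of its underside, top face 18 mm higher. At both ends in y it has a rest for the pin between two wooden beads that run along the board's x (-94 to +94 mm, with a gap in the middle): a low inner ridge and a higher outer stop. Its yaw varies by up to 0.35 rad.
- ridge_plus (a point): Crest of the low inner ridge at board y = +48 mm, in the middle of its length: a round bead of 6 mm radius that stands 3.5 mm above the board's top face. Another like it lies at y = -48 mm. The pin meets it when its axis is 34 mm from the board's middle line; let go before the crest, it rolls back. Axes as the board's.
- stop_plus (a point): Crest of the outer stop at board y = +84 mm, mid-length: a round bead of 6 mm radius that stands 8 mm above the board's top face. Another like it lies at y = -84 mm. A pin in the rest lies on the top face with its axis at board y about 63 mm (62 to 64; at the other end the same with minus).
- pin: Rolling pin, one rigid piece, grey silicone-coated barrel, 0.56 to 0.9 kg: barrel 48 mm diameter, 170 mm long; dark 25 mm handles; 268 mm over all. Origin in the middle of its axis, own x along it (y, z turn as it rolls). Starts across the middle of the board, axis along board x, 24 mm above the top face. Its top travels 1.6 to 2 times as far as its axis; over the ridge it rises 3.5 mm. Firm: 1 mm of pressing makes 10 to 30 N.
- red_mark: Red dot, 18 mm diameter, 1 mm thick, on the top face of the board beside the rest to be used, at board x = -108 mm and y = +63 or -63 mm (which of the two changes). Origin at the centre of its underside; axes parallel to the board's.
- blue_mark: Blue dot of the same size beside the other rest, which is not to be used.
- spice_a: Spice jar with dark cap, 41 mm diameter, 105 mm tall, to the right of the board. Origin at the centre of its underside. Bystander, leave alone.
- spice_b: Spice jar with dark cap, 41 mm diameter, 105 mm tall, behind the board. Origin at the centre of its underside. Bystander, leave alone.
- tin_fish: Flat oblong tin, 63x105x26 mm, right of the board. Origin at the centre of its underside. Bystander, leave alone.
- tealight: Tea light in a cup, 38 mm diameter, 15 mm tall. Origin at the centre of its underside. Bystander, leave alone.

How it is judged:
On the way, in this order (a step that is already met when the one before it is completed fails the run):
1. the pin has been rolled up to the low ridge of the red rest (its axis within 36 mm of the rest's middle line) (y of pin in the frame of red_mark between -0.036 and 0.036 m and z of pin in the frame of board below 0.0445 m).
2. the pin rides on the low ridge of the red rest (raised over 1.5 mm) with the fingers on it (y of pin in the frame of red_mark between -0.03 and 0.03 m and y of pin in the frame of board between -0.06 and 0.06 m and z of pin in the frame of board above 0.0435 m and contact force between the fingers and pin above 0.5 N), for 0.05 s.
At the end, for the whole second after the job is handed in: The pin lies at rest in the rest beside the red dot: axis within 5 mm of the rest's middle line (the red dot's y), down on the board to 2 mm, parallel to the ridge within 0.06 rad, not shifted endways by more than 30 mm from the board's middle line (y of pin in the frame of red_mark between -0.005 and 0.005 m and z of pin in the frame of board between 0.04 and 0.044 m and angle between the x axis of pin and the x axis of board, either way round below 0.06 rad and x of pin in the frame of board between -0.03 and 0.03 m and linear speed of pin below 0.01 m/s); the robot touches nothing.
It fails at once if the pin is pressed with more than 35 N (contact force between any of the arm, the fingers and pin above 35 N).
It fails at once if the pin is pushed or gripped low, not at its top (grasp point lower than 4 mm above the barrel's top while touching) (contact force between the fingers and pin above 1 N and z of the grasp point in the frame of board below 0.07 m).
It fails at once if the pin is lifted off the board or over the stop (z of pin in the frame of board above 0.049 m).
It fails at once if the pin is rolled off either end of the board (horizontal distance between pin and board above 0.085 m).
It fails at once if a bystander is moved by more than 20 mm (distance of any of spice_a, spice_b, tin_fish, tealight from where it was at the start of the episode above 0.02 m).
It also fails if it takes over 72 s, if anything falls off the work surface, if the arm or the gripper's body presses on something with over 40 N, if the wrist force passes 120 N, or if a joint passes its speed limit or range.

## Working session

There is one attempt and no reset: what is moved stays moved. The work goes in short steps, Python scripts to look and compute and a shell command to move; the robot and the scene stay as the last step left them, time stands still between calls to the robot, and variables do not carry over. Pictures are saved under pics/ and viewed, about 8 in all and at most 12, crops included, and the job is handed in when it is done.

```bash
ls; mkdir -p pics
python3 - <<'E'
from station import get_obs,cams
import cv2,numpy as np
o=get_obs();print({k:np.round(v,3).tolist() for k,v in o.items()})
ims=[]
for n in("top","side"):
    p,d=cams.camera(n);np.savez(f"pics/{n}0.npz",p=p,d=d);c=cams.get_calibration(n)
    print(n,{k:np.round(v,3).tolist() for k,v in c.items()})
    cv2.imwrite(f"pics/{n}0.png",p[:,:,::-1])
E
```

```text
pics
{'time_s': 0.0, 'qpos': [-1.371, 0.3, 1.522, -0.0, 1.321, -0.067], 'joint_vel': [-0.001, -0.0, -0.0, 0.001, 0.001, 0.001], 'tau': [-0.002, -53.181, -35.273, 0.071, 0.024, -0.0], 'ee_pos': [0.145, -0.53, 0.224], 'eef_rot': [-1.571, 0.001, -1.304], 'force': [-0.957, 0.39, 0.198], 'moment': [-0.059, 0.026, 0.012], 'grip_width': 0.094}
top {'fx': 395.955, 'fy': 395.955, 'cx': 324.156, 'cy': 198.86, 'dist': [-0.067, 0.0, 0.0, 0.0, 0.0], 'view': [[0.004, -1.0, -0.001, 0.014], [-0.982, -0.004, -0.187, 0.57], [0.187, 0.002, -0.982, 1.036], [0.0, 0.0, 0.0, 1.0]]}
side {'fx': 389.744, 'fy': 389.744, 'cx': 321.94, 'cy': 203.106, 'dist': [-0.016, 0.0, 0.0, 0.0, 0.0], 'view': [[0.649, 0.761, -0.007, -0.369], [0.412, -0.358, -0.838, -0.177], [-0.64, 0.541, -0.546, 1.397], [0.0, 0.0, 0.0, 1.0]]}
```

View pics/top0.png

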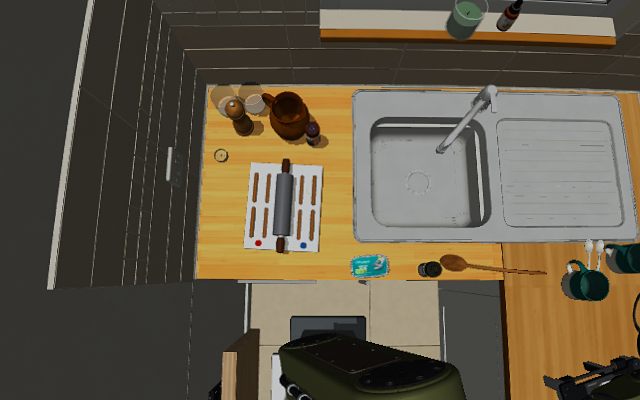

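View pics/side0.png

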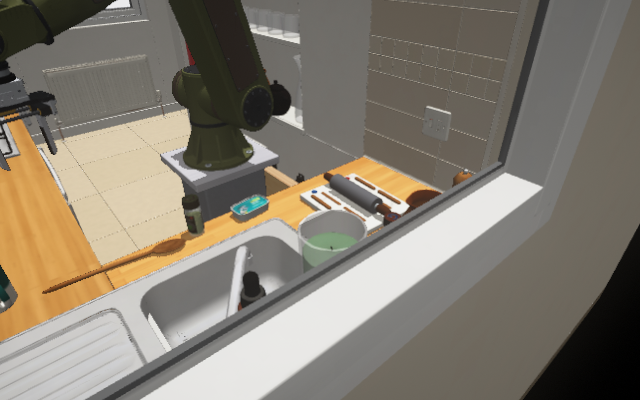

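Top view: the board is at about (285,207), with the pin along the vertical at (284,205). The red dot is at (258,243), so image left (world +y), and the blue dot is at (303,245). The jars are at (313,130) and (430,269), the tin at (370,265) and the tea light at (221,155).

```bash
cat > h.py <<'E'
import numpy as np,cv2
from station import cams,get_obs
def ray(c,px):
    K=np.array([[c['fx'],0,c['cx']],[0,c['fy'],c['cy']],[0,0,1.]])
    u=cv2.undistortPoints(np.float64(px).reshape(-1,1,2),K,np.float64(c['dist'])).reshape(-1,2)
    V=np.array(c['view']);R=V[:3,:3];t=V[:3,3]
    return -R.T@t,np.c_[u,np.ones(len(u))]@R   # origin, dirs (scaled by depth)
def atz(c,px,z):
    o,d=ray(c,px);return o+d*((z-o[2])/d[:,2])[:,None]
def cloud(c,d):
    v,u=np.nonzero(d>0);o,r=ray(c,np.c_[u,v]);P=np.full(d.shape+(3,),np.nan);P[v,u]=o+r*d[v,u][:,None];return P
def blob(p,kind,n=20):
    h=cv2.cvtColor(p,cv2.COLOR_RGB2HSV);H,S,V=[h[...,i].astype(int) for i in range(3)]
    m=((H<6)|(H>174))&(S>200)&(V>120) if kind=='red' else (H>105)&(H<125)&(S>150)&(V>90)
    k,l,s,ce=cv2.connectedComponentsWithStats(m.astype(np.uint8));return [(s[i,4],ce[i]) for i in range(1,k) if s[i,4]>n]
E
python3 - <<'E'
from h import *
z=np.load('pics/top0.npz');p,d=z['p'],z['d'];c=cams.get_calibration('top')
for k in('red','blue'):
    for a,ce in blob(p,k,12): print(k,a,ce.round(1),atz(c,[ce],.019)[0].round(4))
P=cloud(c,d)
sub=P[150:260,235:335].reshape(-1,3)
h=sub[:,2];print(np.histogram(h[~np.isnan(h)],bins=np.arange(-.01,.09,.01)))
pin=sub[(h>.045)&(h<.075)];cen=pin.mean(0);(w,e)=np.linalg.eigh(np.cov(pin[:,:2].T))
print('pin',cen,np.arctan2(*e[::-1,1]),h[h<.08].max() )
for n,(u,v) in dict(b=(313,130),a=(430,269),tin=(370,265),tea=(221,155)).items(): print(n,P[v,u])
m=((P[...,2]>.01)&(P[...,2]<.03)&(p.min(2)>150)).astype(np.uint8);m[:150]=0;m[265:]=0;m[:,:235]=0;m[:,335:]=0
q=P[...,:2][m>0];r=cv2.minAreaRect(q.astype(np.float32)*1000);print('board',r,cv2.boxPoints(r))
E
```

```text
red 21 [257.8 242.9] [0.4508 0.2014 0.019 ]
blue 22 [302.9 245.1] [0.4453 0.0754 0.019 ]
(array([2827, 1685, 4026, 1089,    7,  187,  502,  628,    5]), array([-0.01,  0.  ,  0.01,  0.02,  0.03,  0.04,  0.05,  0.06,  0.07,
        0.08]))
pin [0.55341559 0.12981661 0.05862176] 3.09737252633635 0.07253056770745125
b [0.75037691 0.04780506 0.1051023 ]
a [ 0.37913999 -0.25468035  0.10321351]
tin [ 0.39100254 -0.10987847  0.02509492]
tea [0.70910235 0.32172398 0.00757915]
board ((556.8080444335938, 133.21881103515625), (208.43466186523438, 248.19520568847656), 87.26929473876953) [[427.88626   35.03205 ]
 [675.7996    23.207588]
 [685.72986  231.40558 ]
 [437.81647  243.23004 ]]
```

```bash
python3 -m handwheel '[{"fingers":1,"x":-0.025,"y":0,"z":0.028,"spin":-4},{"fingers":1,"x":-0.055,"y":0,"z":0.06,"spin":-8},{"fingers":1,"x":-0.085,"y":0,"z":0.09,"spin":-12},{"fingers":1,"x":-0.115,"y":0,"z":0.12,"spin":-16},{"fingers":1,"x":-0.145,"y":0,"z":0.15,"spin":-20},{"fingers":1,"x":-0.17,"y":0,"z":0.185,"spin":-24},{"fingers":1,"x":-0.2,"y":0,"z":0.215,"spin":-28},{"fingers":1,"x":-0.23,"y":0,"z":0.25,"spin":-32},{"fingers":1,"x":-0.25,"y":0,"z":0.28,"spin":-36},{"fingers":1,"x":-0.26,"y":0,"z":0.285,"spin":-36}]'; python3 -c "
from station import get_obs
import numpy as np
o=get_obs();p=o['ee_pos'];y=o['eef_rot'][2];d=np.array([.5562,.1265])-p[:2];print(p,o['eef_rot'],o['force'],'x',d@[np.cos(y),np.sin(y)],'z',d@[-np.sin(y),np.cos(y)],'spin',np.degrees(y+.044))"
```

```text
time_s: 1.1
ee_pos: [0.3527, -0.2025, 0.2243]
eef_rot: [-1.571, 0.0, -0.671]
force: [0.4, 0.6, -0.2]
grip_width: 0.0939
[ 0.35269858 -0.20249072  0.22434857] [-1.57050688e+00  1.98126887e-04 -6.70763887e-01] [ 0.36809249  0.60251538 -0.22279166] x -0.045083310694764345 z 0.38420725897646685 spin -35.910925482674095
```

```bash
python3 -m handwheel '[{"fingers":1,"x":-0.005,"y":0,"z":0.045,"spin":-4},{"fingers":1,"x":-0.01,"y":0,"z":0.09,"spin":-8},{"fingers":1,"x":-0.015,"y":0,"z":0.135,"spin":-12},{"fingers":1,"x":-0.02,"y":0,"z":0.18,"spin":-16},{"fingers":1,"x":-0.025,"y":0,"z":0.225,"spin":-20},{"fingers":1,"x":-0.03,"y":0,"z":0.27,"spin":-24},{"fingers":1,"x":-0.035,"y":0.01,"z":0.315,"spin":-28},{"fingers":1,"x":-0.04,"y":0.03,"z":0.355,"spin":-32},{"fingers":1,"x":-0.045,"y":0.06,"z":0.384,"spin":-36},{"fingers":1,"x":-0.045,"y":0.08,"z":0.384,"spin":-36}]'; python3 -c "
from h import *
p,d=cams.camera('wrist');o=get_obs();c=cams.get_calibration('wrist')
np.savez('pics/w1.npz',p=p,d=d);cv2.imwrite('pics/w1.png',p[:,:,::-1])
print(o['ee_pos'],o['eef_rot'],o['force'])
for k in('red','blue'):
    for a,ce in blob(p,k,60): print(k,a,ce.round(1),atz(c,[ce],.019)[0].round(4))
"
```

```text
time_s: 2.1
ee_pos: [0.5566, 0.1251, 0.1418]
eef_rot: [-1.571, 0.002, -0.044]
force: [0.5, -0.9, -0.1]
grip_width: 0.0943
[0.55493469 0.12363703 0.13895194] [-1.5722261   0.00661035 -0.04614661] [-0.98422476 -0.47789059 -2.55269287]
```

View pics/w1.png

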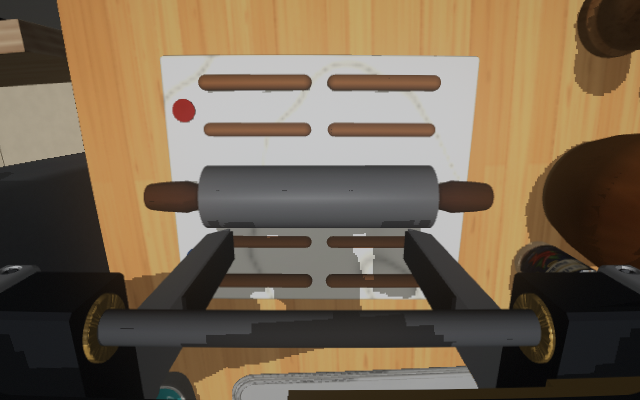

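Wrist view: the barrel spans columns 198-438 and rows 166-227. The red dot is at (184,111). The red rest's ridge is at row 130 and its stop at row 83. The fingertips are at (230,235) and (420,235). Next I'll measure the pin and board frame from this picture's depth.

```bash
cat >> h.py <<'E'
from scipy.optimize import least_squares
YAW=-.044;C=np.array([.5565,.1335])
def tob(P):
    q=P[...,:2]-C;c,s=np.cos(YAW),np.sin(YAW);return np.stack([q@[c,s],q@[-s,c],P[...,2]],-1)
def look(tag=None):
    "wrist picture: red dot in board frame, pin axis (board y at x=-60 and +60, z), force"
    o=get_obs();c=cams.get_calibration('wrist');p,d=cams.camera('wrist')
    if tag: cv2.imwrite(f'pics/{tag}.png',p[:,:,::-1])
    a=p.astype(int);m=((a[...,0]>110)&(a[...,0]>2.2*a[...,1])&(a[...,0]>2.2*a[...,2])&(abs(a[...,1]-a[...,2])<25)).astype(np.uint8)
    k,l,s,ce=cv2.connectedComponentsWithStats(m);i=1+np.argmax(s[1:,4]);red=atz(c,[ce[i]],.019)[0]
    B=tob(cloud(c,d));x,y,z=B[...,0],B[...,1],B[...,2]
    g=(p.max(2).astype(int)-p.min(2)<25)&(p.max(2)<150)
    q=B[g&(z>.045)&(z<.072)&(abs(x)<.08)&(abs(y)<.1)&(np.indices(z.shape)[0]<228)]
    f=lambda t:np.hypot(q[:,1]-t[0]-t[1]*q[:,0],q[:,2]-t[2])-.024
    r=least_squares(f,[np.median(q[:,1]),0,.042],loss='soft_l1',f_scale=.001)
    print('red',s[i,4],ce[i].round(),tob(red).round(4),'pin y0,slope,z',r.x.round(4),'n',len(q),'rms',np.sqrt(np.mean(r.fun**2)).round(4))
    print('t',round(o['time_s'],2),'tcp board',tob(np.array(o['ee_pos'])).round(4),'yaw',round(o['eef_rot'][2],4),'F',np.round(o['force'],1))
E
python3 -c "
from h import *;look('w2')"
```

```text
red 388 [184. 108.] [-0.1056  0.0632  0.019 ] pin y0,slope,z [-0.0016  0.0015  0.0421] n 13977 rms 0.0006
t 2.15 tcp board [-0.0011 -0.0099  0.139 ] yaw -0.0461 F [-1.  -0.5 -2.6]
```

```bash
python3 -m handwheel '[{"fingers":1,"x":0,"y":0.01,"z":0,"spin":0},{"fingers":1,"x":0,"y":0.02,"z":0,"spin":0},{"fingers":1,"x":0,"y":0.03,"z":0,"spin":0},{"fingers":1,"x":0,"y":0.04,"z":0,"spin":0},{"fingers":1,"x":0,"y":0.045,"z":0,"spin":0},{"fingers":1,"x":0,"y":0.047,"z":0,"spin":0},{"fingers":1,"x":0,"y":0.049,"z":0,"spin":0},{"fingers":1,"x":0,"y":0.049,"z":0,"spin":0},{"fingers":1,"x":0,"y":0.049,"z":0,"spin":0},{"fingers":1,"x":0,"y":0.049,"z":0,"spin":0}]'; python3 -c "
from h import *;look('w3')"
```

```text
time_s: 3.2
ee_pos: [0.5565, 0.1232, 0.0957]
eef_rot: [-1.571, -0.0, -0.047]
force: [-0.0, 0.6, 1.0]
grip_width: 0.0943
red 547 [156. 108.] [-0.1057  0.0631  0.019 ] pin y0,slope,z [-0.0017  0.0013  0.0421] n 14430 rms 0.0006
t 3.2 tcp board [ 0.0005 -0.0103  0.0957] yaw -0.0474 F [-0.   0.6  1. ]
```

```bash
python3 -m handwheel '[{"fingers":1,"x":0,"y":0.004,"z":0.001,"spin":0},{"fingers":1,"x":0,"y":0.007,"z":0.002,"spin":0},{"fingers":1,"x":0,"y":0.0085,"z":0.002,"spin":0},{"fingers":1,"x":0,"y":0.009,"z":0.002,"spin":0},{"fingers":1,"x":0,"y":0.0095,"z":0.002,"spin":0},{"fingers":1,"x":0,"y":0.0098,"z":0.002,"spin":0},{"fingers":1,"x":0,"y":0.01,"z":0.002,"spin":0},{"fingers":1,"x":0,"y":0.0102,"z":0.002,"spin":0},{"fingers":1,"x":0,"y":0.0102,"z":0.002,"spin":0},{"fingers":1,"x":0,"y":0.0102,"z":0.002,"spin":0}]'; python3 -c "
from h import *;look()"
```

```text
time_s: 4.25
ee_pos: [0.5565, 0.1251, 0.0853]
eef_rot: [-1.571, -0.0, -0.047]
force: [-0.4, -0.3, 0.3]
grip_width: 0.0944
red 593 [149. 111.] [-0.1057  0.063   0.019 ] pin y0,slope,z [-0.0017  0.0012  0.0421] n 13312 rms 0.0006
t 4.25 tcp board [ 0.0004 -0.0083  0.0853] yaw -0.0474 F [-0.4 -0.3  0.3]
```

```bash
python3 -m handwheel '[{"fingers":1,"x":0,"y":0.0001,"z":0,"spin":0},{"fingers":1,"x":0,"y":0.0002,"z":0,"spin":0},{"fingers":1,"x":0,"y":0.0003,"z":0,"spin":0},{"fingers":1,"x":0,"y":0.0004,"z":0,"spin":0},{"fingers":1,"x":0,"y":0.0005,"z":0,"spin":0},{"fingers":1,"x":0,"y":0.0006,"z":0,"spin":0},{"fingers":1,"x":0,"y":0.0007,"z":0,"spin":0},{"fingers":1,"x":0,"y":0.0008,"z":0,"spin":0},{"fingers":1,"x":0,"y":0.0008,"z":0,"spin":0},{"fingers":1,"x":0,"y":0.0008,"z":0,"spin":0}]'
```

```text
time_s: 5.3
ee_pos: [0.5566, 0.1252, 0.085]
eef_rot: [-1.571, -0.0, -0.047]
force: [-3.3, 0.0, 8.2]
grip_width: 0.0938
```

```bash
python3 -m handwheel '[{"fingers":1,"x":0,"y":0.0003,"z":0.001,"spin":0},{"fingers":1,"x":0,"y":0.0003,"z":0.004,"spin":0},{"fingers":1,"x":0,"y":0.0003,"z":0.007,"spin":0},{"fingers":1,"x":0,"y":0.0003,"z":0.010,"spin":0},{"fingers":1,"x":0,"y":0.0003,"z":0.013,"spin":0},{"fingers":1,"x":0,"y":0.0003,"z":0.016,"spin":0},{"fingers":1,"x":0,"y":0.0003,"z":0.019,"spin":0},{"fingers":1,"x":0,"y":0.0003,"z":0.022,"spin":0},{"fingers":1,"x":0,"y":0.0003,"z":0.024,"spin":0},{"fingers":1,"x":0,"y":0.0003,"z":0.025,"spin":0}]';  python3 -c "
from h import *;look('w4')"
```

```text
time_s: 6.3
ee_pos: [0.5577, 0.1505, 0.085]
eef_rot: [-1.571, -0.0, -0.047]
force: [-4.0, 0.1, 11.0]
grip_width: 0.094
red 544 [153. 150.] [-0.1056  0.0631  0.019 ] pin y0,slope,z [0.011  0.0013 0.0421] n 7101 rms 0.0005
t 6.3 tcp board [0.0005 0.017  0.085 ] yaw -0.0471 F [-4.   0.1 11. ]
```

```bash
python3 -m handwheel '[{"fingers":1,"x":0,"y":-0.002,"z":0,"spin":0},{"fingers":1,"x":0,"y":-0.004,"z":0,"spin":0},{"fingers":1,"x":0,"y":-0.004,"z":-0.007,"spin":0},{"fingers":1,"x":0,"y":-0.004,"z":-0.014,"spin":0},{"fingers":1,"x":0,"y":-0.003,"z":-0.014,"spin":0},{"fingers":1,"x":0,"y":-0.0018,"z":-0.014,"spin":0},{"fingers":1,"x":0,"y":-0.001,"z":-0.014,"spin":0},{"fingers":1,"x":0,"y":-0.0006,"z":-0.014,"spin":0},{"fingers":1,"x":0,"y":-0.0003,"z":-0.014,"spin":0},{"fingers":1,"x":0,"y":0,"z":-0.014,"spin":0}]';  python3 -c "
from h import *;look()"
```

```text
time_s: 7.35
ee_pos: [0.5572, 0.1364, 0.0848]
eef_rot: [-1.571, -0.0, -0.047]
force: [-4.2, -0.9, 9.9]
grip_width: 0.0937
red 585 [150. 128.] [-0.1058  0.0633  0.019 ] pin y0,slope,z [0.0112 0.0012 0.0421] n 14109 rms 0.0006
t 7.35 tcp board [0.0005 0.0029 0.0848] yaw -0.0472 F [-4.2 -0.9  9.9]
```

```bash
python3 -m handwheel '[{"fingers":1,"x":0,"y":0.0001,"z":0.002,"spin":0},{"fingers":1,"x":0,"y":0.0001,"z":0.005,"spin":0},{"fingers":1,"x":0,"y":0.0001,"z":0.0085,"spin":0},{"fingers":1,"x":0,"y":0.0001,"z":0.012,"spin":0},{"fingers":1,"x":0,"y":0.0001,"z":0.0155,"spin":0},{"fingers":1,"x":0,"y":0.0001,"z":0.019,"spin":0},{"fingers":1,"x":0,"y":0.0001,"z":0.0225,"spin":0},{"fingers":1,"x":0,"y":0.0001,"z":0.026,"spin":0},{"fingers":1,"x":0,"y":0.0001,"z":0.028,"spin":0},{"fingers":1,"x":0,"y":0.0001,"z":0.029,"spin":0}]';  python3 -c "
from h import *;look('w5')"
```

```text
time_s: 8.4
ee_pos: [0.5584, 0.1657, 0.085]
eef_rot: [-1.57, -0.0, -0.047]
force: [-4.8, 0.2, 11.2]
grip_width: 0.0939
red 523 [156. 173.] [-0.1056  0.0631  0.019 ] pin y0,slope,z [0.0258 0.0013 0.0421] n 6925 rms 0.0005
t 8.4 tcp board [0.0005 0.0322 0.085 ] yaw -0.047 F [-4.8  0.2 11.2]
```

```bash
python3 -m handwheel '[{"fingers":1,"x":0,"y":-0.002,"z":0,"spin":0},{"fingers":1,"x":0,"y":-0.004,"z":0,"spin":0},{"fingers":1,"x":0,"y":-0.004,"z":-0.007,"spin":0},{"fingers":1,"x":0,"y":-0.004,"z":-0.013,"spin":0},{"fingers":1,"x":0,"y":-0.003,"z":-0.013,"spin":0},{"fingers":1,"x":0,"y":-0.0018,"z":-0.013,"spin":0},{"fingers":1,"x":0,"y":-0.001,"z":-0.013,"spin":0},{"fingers":1,"x":0,"y":-0.0006,"z":-0.013,"spin":0},{"fingers":1,"x":0,"y":-0.0003,"z":-0.013,"spin":0},{"fingers":1,"x":0,"y":0,"z":-0.013,"spin":0}]' && python3 -m handwheel '[{"fingers":1,"x":0,"y":0,"z":0.001,"spin":0},{"fingers":1,"x":0,"y":0,"z":0.003,"spin":0},{"fingers":1,"x":0,"y":0,"z":0.005,"spin":0},{"fingers":1,"x":0,"y":0,"z":0.007,"spin":0},{"fingers":1,"x":0,"y":0,"z":0.009,"spin":0},{"fingers":1,"x":0,"y":0,"z":0.011,"spin":0},{"fingers":1,"x":0,"y":0,"z":0.012,"spin":0},{"fingers":1,"x":0,"y":0,"z":0.013,"spin":0},{"fingers":1,"x":0,"y":0,"z":0.013,"spin":0},{"fingers":1,"x":0,"y":0,"z":0.013,"spin":0}]';  python3 -c "
from h import *;look()"
```

```text
time_s: 9.45
ee_pos: [0.5579, 0.1524, 0.0848]
eef_rot: [-1.57, -0.001, -0.047]
force: [-5.3, -0.4, 10.8]
grip_width: 0.0942
time_s: 10.45
ee_pos: [0.5585, 0.1656, 0.085]
eef_rot: [-1.57, -0.001, -0.047]
force: [-5.0, -0.7, 11.4]
grip_width: 0.0944
red 522 [156. 173.] [-0.1056  0.0631  0.019 ] pin y0,slope,z [0.0327 0.0013 0.0421] n 10301 rms 0.0005
t 10.45 tcp board [0.0006 0.0321 0.085 ] yaw -0.0471 F [-5.  -0.7 11.4]
```

```bash
python3 -m handwheel '[{"fingers":1,"x":0,"y":-0.002,"z":0,"spin":0},{"fingers":1,"x":0,"y":-0.004,"z":0,"spin":0},{"fingers":1,"x":0,"y":-0.004,"z":-0.007,"spin":0},{"fingers":1,"x":0,"y":-0.003,"z":-0.0095,"spin":0},{"fingers":1,"x":0,"y":-0.0015,"z":-0.0095,"spin":0},{"fingers":1,"x":0,"y":-0.0008,"z":-0.0095,"spin":0},{"fingers":1,"x":-0.0002,"y":-0.0003,"z":-0.0095,"spin":0},{"fingers":1,"x":-0.0003,"y":0.0001,"z":-0.0095,"spin":0},{"fingers":1,"x":-0.0005,"y":0.0004,"z":-0.0095,"spin":0},{"fingers":1,"x":-0.0005,"y":0.0006,"z":-0.0095,"spin":0}]';  python3 -c "
from h import *;look()"
```

```text
time_s: 11.5
ee_pos: [0.558, 0.1558, 0.0844]
eef_rot: [-1.57, -0.002, -0.047]
force: [-2.1, -2.1, 10.9]
grip_width: 0.0942
red 544 [154. 159.] [-0.1057  0.0632  0.019 ] pin y0,slope,z [0.033  0.001  0.0421] n 15340 rms 0.0006
t 11.5 tcp board [0.0005 0.0224 0.0844] yaw -0.0473 F [-2.1 -2.1 10.9]
```

```bash
python3 -m handwheel '[{"fingers":1,"x":0,"y":0.0003,"z":0.0009,"spin":0},{"fingers":1,"x":0,"y":0.0006,"z":0.0018,"spin":0},{"fingers":1,"x":0,"y":0.0006,"z":0.0027,"spin":0},{"fingers":1,"x":0,"y":0.0003,"z":0.0036,"spin":0},{"fingers":1,"x":0,"y":0.0001,"z":0.0045,"spin":0},{"fingers":1,"x":0,"y":-0.0001,"z":0.0054,"spin":0},{"fingers":1,"x":0,"y":-0.0003,"z":0.0063,"spin":0},{"fingers":1,"x":0,"y":-0.0005,"z":0.0072,"spin":0},{"fingers":1,"x":0,"y":-0.0007,"z":0.0081,"spin":0},{"fingers":1,"x":0,"y":-0.0009,"z":0.009,"spin":0}]';  python3 -c "
from h import *;look()"
```

```text
time_s: 12.55
ee_pos: [0.5584, 0.1644, 0.0862]
eef_rot: [-1.571, -0.002, -0.047]
force: [-4.8, -6.8, 20.4]
grip_width: 0.0938
red 521 [156. 171.] [-0.1056  0.0631  0.019 ] pin y0,slope,z [0.0371 0.0018 0.0435] n 13240 rms 0.0006
t 12.55 tcp board [0.0005 0.0309 0.0862] yaw -0.0474 F [-4.8 -6.8 20.4]
```

```bash
python3 -m handwheel '[{"fingers":1,"x":0,"y":-0.0002,"z":0.0014,"spin":0},{"fingers":1,"x":0,"y":-0.0005,"z":0.0028,"spin":0},{"fingers":1,"x":0,"y":-0.0007,"z":0.0042,"spin":0},{"fingers":1,"x":0,"y":-0.0009,"z":0.0056,"spin":0},{"fingers":1,"x":0,"y":-0.0011,"z":0.007,"spin":0},{"fingers":1,"x":0,"y":-0.0013,"z":0.0084,"spin":0},{"fingers":1,"x":0,"y":-0.0014,"z":0.0098,"spin":0},{"fingers":1,"x":0,"y":-0.0015,"z":0.0112,"spin":0},{"fingers":1,"x":0,"y":-0.0017,"z":0.0126,"spin":0},{"fingers":1,"x":0,"y":-0.0018,"z":0.014,"spin":0}]';  python3 -c "
from h import *;look('w6')"
```

```text
time_s: 13.6
ee_pos: [0.559, 0.1789, 0.0881]
eef_rot: [-1.57, -0.002, -0.047]
force: [-7.0, -2.0, 19.7]
grip_width: 0.0941
red 490 [160. 192.] [-0.1056  0.0631  0.019 ] pin y0,slope,z [0.0443 0.0015 0.0454] n 9804 rms 0.0005
t 13.6 tcp board [0.0005 0.0455 0.0881] yaw -0.0473 F [-7.  -2.  19.7]
```

```bash
python3 -m handwheel '[{"fingers":1,"x":-0.0001,"y":-0.0001,"z":0.0017,"spin":0},{"fingers":1,"x":-0.0002,"y":-0.0002,"z":0.0034,"spin":0},{"fingers":1,"x":-0.0003,"y":-0.0002,"z":0.0051,"spin":0},{"fingers":1,"x":-0.0003,"y":-0.0003,"z":0.0068,"spin":0},{"fingers":1,"x":-0.0003,"y":-0.0003,"z":0.0085,"spin":0},{"fingers":1,"x":-0.0003,"y":-0.0003,"z":0.0102,"spin":0},{"fingers":1,"x":-0.0003,"y":-0.0003,"z":0.0119,"spin":0},{"fingers":1,"x":-0.0003,"y":-0.0002,"z":0.0136,"spin":0},{"fingers":1,"x":-0.0003,"y":-0.0001,"z":0.0153,"spin":0},{"fingers":1,"x":-0.0003,"y":0.0001,"z":0.017,"spin":0}]';  python3 -c "
from h import *;look('w7')"
```

```text
time_s: 14.65
ee_pos: [0.5598, 0.1964, 0.0878]
eef_rot: [-1.569, -0.003, -0.047]
force: [-2.5, 2.9, 13.3]
grip_width: 0.0939
red 311 [161. 214.] [-0.1063  0.0655  0.019 ] pin y0,slope,z [0.0531 0.0011 0.0452] n 5686 rms 0.0005
t 14.65 tcp board [0.0005 0.063  0.0878] yaw -0.0472 F [-2.5  2.9 13.3]
```

```bash
python3 -m handwheel '[{"fingers":1,"x":0,"y":0.0004,"z":0.0018,"spin":0},{"fingers":1,"x":0,"y":0.0005,"z":0.0036,"spin":0},{"fingers":1,"x":0,"y":0.0002,"z":0.005,"spin":0},{"fingers":1,"x":0,"y":-0.002,"z":0.006,"spin":0},{"fingers":1,"x":0,"y":-0.006,"z":0.006,"spin":0},{"fingers":1,"x":0,"y":-0.01,"z":0.004,"spin":0},{"fingers":1,"x":0,"y":-0.015,"z":0.0,"spin":0},{"fingers":1,"x":0,"y":-0.02,"z":-0.005,"spin":0},{"fingers":1,"x":0,"y":-0.03,"z":-0.01,"spin":0},{"fingers":1,"x":0,"y":-0.04,"z":-0.01,"spin":0}]';  python3 -c "
from h import *;look('w8')"
```

```text
time_s: 15.7
ee_pos: [0.5587, 0.1849, 0.127]
eef_rot: [-1.571, -0.0, -0.048]
force: [0.3, -0.3, 0.1]
grip_width: 0.0943
red 27 [185. 179.] [-0.104   0.0702  0.019 ] pin y0,slope,z [0.0623 0.0003 0.0421] n 15195 rms 0.0006
t 15.7 tcp board [-1.00e-04  5.14e-02  1.27e-01] yaw -0.0482 F [ 0.3 -0.3  0.1]
```

View pics/w8.png

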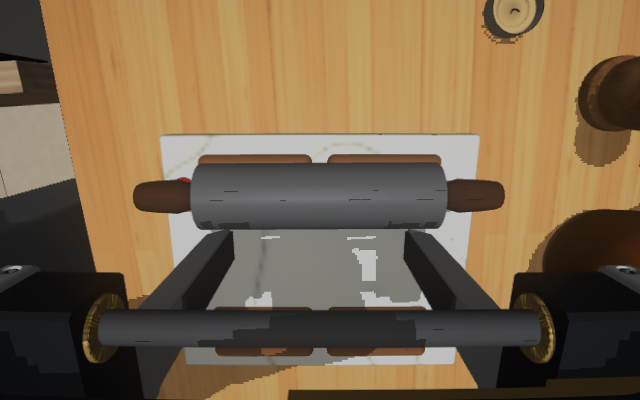

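The wrist view shows the pin lying between the ridge and the stop of the red rest. Its handles end at columns 134 and 504 and the board's edges are at 161 and 479, so it is centred. I'll raise the hand, let the pin settle, recheck it and hand in.

```bash
python3 -m handwheel '[{"fingers":1,"x":0,"y":-0.01,"z":0,"spin":0},{"fingers":1,"x":0,"y":-0.02,"z":0,"spin":0},{"fingers":1,"x":0,"y":-0.02,"z":0,"spin":0},{"fingers":1,"x":0,"y":-0.02,"z":0,"spin":0},{"fingers":1,"x":0,"y":-0.02,"z":0,"spin":0},{"fingers":1,"x":0,"y":-0.02,"z":0,"spin":0},{"fingers":1,"x":0,"y":-0.02,"z":0,"spin":0},{"fingers":1,"x":0,"y":-0.02,"z":0,"spin":0},{"fingers":1,"x":0,"y":-0.02,"z":0,"spin":0},{"fingers":1,"x":0,"y":-0.02,"z":0,"spin":0}]';  python3 -c "
from h import *;look();look()
from station import workorder
print(workorder.hand_in())"
```

```text
time_s: 16.75
ee_pos: [0.5586, 0.1856, 0.146]
eef_rot: [-1.571, 0.0, -0.047]
force: [0.2, -0.2, 1.1]
grip_width: 0.0941
red 15 [194. 176.] [-0.1036  0.0702  0.019 ] pin y0,slope,z [0.0623 0.0003 0.0421] n 13315 rms 0.0006
t 16.75 tcp board [-0.0002  0.0522  0.146 ] yaw -0.0474 F [ 0.2 -0.2  1.1]
red 16 [193. 176.] [-0.1039  0.0703  0.019 ] pin y0,slope,z [0.0623 0.0002 0.0421] n 13306 rms 0.0006
t 16.8 tcp board [-0.0002  0.0522  0.146 ] yaw -0.0474 F [-0.1  0.  -0.2]
the job is handed in; nothing more can be done
None
```

The pin is lying settled in the rest beside the red dot, and the job is handed in at about 17 s. I rolled it there with the open fingertips on top of the barrel, in three short strokes up to the ridge. A final stroke over the ridge kept the touch on it past the crest.

- **Force:** the highest press I read was about 20 N vertical, or 22 N in total. Force was only read at the end of each one-second call, so short peaks in between were not seen.
- **Pin position:** its axis is at board y = 62.3 mm, against 63 mm for the red dot as measured before the pin covered it. It is 42.1 mm above the board's underside, parallel to the ridge within 0.001 rad, and centred endways as judged by eye. The last pictures showed no movement.
- **Robot:** the hand was raised clear, with about 0 N on the tool.
- **Bystanders:** the arm kept well away from the jars, tin and tea light. I did not measure their positions again at the end.
- **One disagreement:** the last pictures gave the red dot at y = 70 mm. That is because the handle hides most of it (about 15 pixels left), so I used the earlier, unobstructed readings of 63 mm.

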